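# Set and lock the ribbon bow maker

### The job

Set the ribbon bow maker for the ribbon that lies in its spool seat: with the orange cam lever open, pull the sprung sliding leg out until its brass pointer is level with the line of that ribbon's colour, hold it there and squeeze the cam lever fully shut without letting the leg slip off the line. Finish with the gripper still pinching the leg's grip plate and the shut lever together, and leave the spools, the scissors and the boxes where they are.

Things in the scene. Friction and masses are not known exactly. Their poses are not given: they have to be found in the camera images.
- bow_maker: bow-making jig fixed to the counter: wooden board (x -42..42, y -125..115 mm, 12 mm thick) with a metal rail along its middle, a fixed peg 70 mm high at y = 95 mm, and a fenced spool seat at the +y end (to y = 198 mm, 14 mm high). Origin on the counter under the rail; x across the rail away from the lever's side, y along it to the fixed peg, z up. A grey leg rides on the rail, pulled out along -y.
- sliding_leg (a joint): how far the grey leg is pulled out along the board's -y, m: 0 = home (leg's middle at y = 10 mm), 0.080 = outer stop. A spring (2 to 3 N) pulls it home when neither held nor locked. Its saddle (top 34 mm above the counter) spans y -40..45 mm from its middle; its peg (17 mm wide at the foot, top 92 mm above the counter) stands on it at y = 36 mm.
- cam_lever (a joint): angle of the orange cam lever on the leg, rad: 0 = fully shut along the grip plate, 0.5 = fully open, its tip swung to -x. It swings level about an upright shaft and stays where it is left. It takes 1 to 2 N to swing; over the last 0.2 rad its cam bites on the rail (3 to 6 N at the handle) and drags the leg inward (+y) unless it is held; shut, it locks the leg.
- grip_plate: grey upright plate on the leg; origin at the leg's middle, 12 mm above the counter, axes as the board's. The plate spans x -6..10, y -18..22 mm, top 70 mm above the counter. At its outer end a wing wall (x -6..46 mm, inner face at y = -18 mm, top 68 mm above the counter) stands across it: a finger on the +x side, inward of the wing, pulls the leg out.
- lever_handle: orange handle of the cam lever, 10 mm thick, 53 mm long from shaft to tip, 40 to 68 mm above the counter; origin on the shaft's axis at (-14, -30) mm in the grip plate's frame; y runs along it to its tip. Shut, handle and plate measure 29 mm across (x -19..10 mm); with the lever fully open 56 mm at the tip. Pads on both squeeze it shut.
- leg_grip (a point): middle of the pinch on the leg with the lever shut: at (-4.5, -4) mm in the grip plate's frame, 54 mm above the counter; moves with the leg. Free space along y for a finger at either side: from the wing at y = -18 mm to the peg's side at y = +27 mm in that frame
- lever_tip (a point): middle of the round tip of the orange lever, 54 mm above the counter; moves with the lever
- pointer (a point): tip part of the brass pointer on the leg, level along the rail with the leg's peg, on the lever's side, 14 mm above the counter; moves with the leg
- spool_seat (a point): centre of the fenced spool seat, on the counter, at (0, 154) mm in the board's frame
- line_cream (a point): cream white line on the dark scale plates of the board (first of the three counted outward from the closed-in leg), 4 mm wide; the point is on the board's top in the half nearer the lever. The pointer is level with it when joint sliding_leg = 0.030 m.
- line_red (a point): red line on the dark scale plates of the board (second of the three counted outward from the closed-in leg), 4 mm wide; the point is on the board's top in the half nearer the lever. The pointer is level with it when joint sliding_leg = 0.050 m.
- line_turquoise (a point): turquoise line on the dark scale plates of the board (third of the three counted outward from the closed-in leg), 4 mm wide; the point is on the board's top in the half nearer the lever. The pointer is level with it when joint sliding_leg = 0.070 m.
- spool_cream: card spool of cream white ribbon, 66 mm across, 22 mm high, lying flat; origin at the centre of its underside. One of the three spools lies in the bow maker's spool seat, the other two elsewhere on the counter.
- spool_red: card spool of red ribbon, 66 mm across, 26 mm high, lying flat; origin at the centre of its underside. One of the three spools lies in the bow maker's spool seat, the other two elsewhere on the counter.
- spool_turquoise: card spool of turquoise ribbon, 66 mm across, 16 mm high, lying flat; origin at the centre of its underside. One of the three spools lies in the bow maker's spool seat, the other two elsewhere on the counter.
- scissors: scissors with orange handles, 199 x 87 x 9 mm, a bystander lying flat; origin at the centre of the underside
- gift_box_1: small brown kraft gift box, 66 x 66 x 48 mm, a bystander; origin at the centre of its underside
- gift_box_2: small brown kraft gift box, 66 x 66 x 46 mm, a bystander; origin at the centre of its underside
- gift_box_3: small brown kraft gift box, 62 x 100 x 30 mm, a bystander; origin at the centre of its underside

How it is judged:
By the outcome, as a careful person would: the job done as asked, in the order asked, and still so for the second after the job is handed in, while the arm keeps its last pose, push and grip.
It also fails if it takes over 40 s, if anything falls off the work surface, if the arm or the gripper's body presses on something with over 40 N, if the wrist force passes 120 N, or if a joint passes its speed limit or range.

### The arm

A 6-joint arm with a two-finger parallel gripper is mounted at the origin on a cart in front of the work surface, level with it; the furniture and walls round the work are solid. World frame = base frame: x ahead of the robot, y to its left, z up, the work surface at z = 0. Lengths are in mm, angles in rad, forces in N, time in s.
With the tool pointing down it reaches from about 350 to 875 mm from the base axis. Payload 4.2 kg.
Tool frame: the origin (TCP) lies midway between the tips of the shut fingers; the grasp point (between the pads) lies 19 mm behind it (tcp_to_grasp is the distance from the TCP to the grasp point, in mm); z points along the fingers, y is the line along which they close (so a half turn about z gives the same grasp; the last joint's range is limited). The gripper opens to 85 mm and grips with 20 to 120 N. Pads are 22 mm wide; open, the fingers measure 114 mm over their backs; the gripper's body (76 mm by 85 mm) begins 54 mm behind the grasp point. The pads swing forward as they close: fully open they stand 13 mm farther back than shut.
Start: joints at [1.435, 0.385, 0.008, 0, -1.194, -0.259], TCP at [240.356, 576.912, 231.312] pointing down, gripper open.
Joint ranges: [-3.14, 3.14], [-1.21, 2.06], [-1.07, 1.41], [-3.16, 2.05], [-2.99, -0.16], [-3.1, 3.1]. Speed limits (rad/s): [2.79, 2.79, 3.14, 3.14, 3.14, 3.14].

### API

Orientations are given as a unit quaternion [x, y, z, w].
In Python, from bench import read_state, get_image, job_done, tcp_to_grasp gives the robot as it stands.
- The arm moves only by the tool jog_arm, never from a script. Its argument "plan" is a list of rows, each a list of 3 entries, a list of its own where there are three numbers: the finger opening in mm, from 0 to 85.4, then the shift along the tool's x, y, z as a fraction of full scale, then the turn, a rotation vector about the tool's x, y, z as a fraction of full scale. A call has 1 to 10 rows; each row is the pose to reach, as a shift and turn from the pose commanded when the call began, along the tool's axes at that moment; what a row does not reach only later rows make up. Full scale, the value 1, is 0.1 m for a shift and 60 degrees for a turn. A row lasts 1/8 s, in which the tool goes at most 62.5 mm and 10.7 degrees, less where a joint would pass 70% of its speed; a pose out of reach is approached as far as the arm can. A call with a number of a shift or a turn outside -1 to 1 is refused whole. A call with a gripper value outside its range is refused whole. The fingers move at their own pace and stop on an object; the grip force is fixed at half the most. Time passes only in rows, so rows that repeat a pose let the fingers close. It gives the time, the measured TCP pose, the force, the opening and the grip force at its end, in the units of the state.
- read_state(): the state, without advancing time (a new reading comes with each control period).
- get_image(name): name is "scene" or "top" or "wrist"; returns a dict with "img" (400x640x3 uint8, red, green, blue), "range_z" (400x640 float32, mm along the optical axis (not along the pixel's ray), 0 where there is no reading), "intrinsics" (3x3 intrinsics, pixels), "distortion" ([k1, k2, p1, p2, k3] as OpenCV has them; the pictures are not rectified), "extrinsics" (4x4, takes a point from camera to world coordinates); the wrist camera has in their place "tool_from_camera" (4x4, takes a point from camera to tool coordinates, whose origin is the TCP and whose axes are the flange's). Camera axes: x right, y down, z forward; pixel columns grow to the right and rows downward; lengths in mm; the calibration is good to about 2 mm. A picture is of the moment at which its call begins: read the wrist's pose just before it.
- job_done(): hands the job in; it is judged then, once.
The state is a dict: "clock": time; "joints": joint angles; "joint_vel": joint speeds; "joint_efforts": joint torques, N m; "position": TCP position; "ee_rot": TCP orientation; "contact_force": force on the tool from outside, world axes, zero at the start; "wrist_torque": the same for the moment, N m; "gripper_width": finger opening in mm; "grasp_force": force on a finger pad.
Only numpy, scipy, OpenCV 4.12 (cv2) and the standard library are available. Lean on these libraries where they do the work, as an engineer would, in place of code of your own. Each camera call takes 0.05 s, during which the arm holds its last target. There are 200 camera calls.

## Working session

There is one attempt and no reset: what is moved stays moved. The work goes in short steps, Python scripts to look and compute and a tool call to move; the robot and the scene stay as the last step left them, time stands still between calls to the robot, and variables do not carry over. Pictures are saved under pics/ and viewed, at most 10 in all, crops included, and the job is handed in when it is done.

Besides the shell and the picture viewer there is one more tool, called after "Request:" as name(argument=value, ...), one argument or row to a line, values as JSON. jog_arm: Moves the arm, as the interface text tells. Its arguments: {"type":"object","properties":{"plan":{"type":"array"}},"required":["plan"]}

```bash
mkdir -p pics; cat > h.py <<'E'
import numpy as np, cv2
from bench import *
def save(n,f):
    d=get_image(n); cv2.imwrite('pics/%s.png'%f,d['img'][:,:,::-1]); np.savez('pics/%s.npz'%f,**{k:np.array(v) for k,v in d.items()}); return d
def ray(d,u,v):
    p=cv2.undistortPoints(np.array([[[u,v]]],float),np.array(d['intrinsics']),np.array(d['distortion']))[0,0]
    return np.array([p[0],p[1],1.])
def pt(d,u,v,T):
    z=float(np.median(d['range_z'][int(v)-1:int(v)+2,int(u)-1:int(u)+2])); return (T@np.r_[ray(d,u,v)*z,1])[:3]
def onz(d,u,v,T,z):
    r=T[:3,:3]@ray(d,u,v); o=T[:3,3]; return o+r*(z-o[2])/r[2]
E
python3 - <<'E'
from h import *
print(read_state(), tcp_to_grasp)
a=save('top','top0'); b=save('scene','scene0')
print(np.round(a['extrinsics'],3),np.round(b['extrinsics'],3))
E
```

```text
{'clock': 0.0, 'joints': array([ 1.43460761e+00,  3.85571091e-01,  6.60523003e-03, -5.11022871e-04,
       -1.19397729e+00, -2.58603028e-01]), 'joint_vel': array([ 0.00140211, -0.00145868,  0.00038964, -0.00118324,  0.00063913,
       -0.00102497]), 'joint_efforts': array([ 5.79443804e-04, -3.92290199e+01,  1.88399005e+01,  4.18610618e+00,
       -4.66976126e-03, -5.39028491e-06]), 'position': array([240.1373349 , 576.38933834, 230.20295544]), 'ee_rot': array([ 9.80561529e-01, -1.96208766e-01, -1.71379372e-04,  1.08593004e-03]), 'contact_force': array([-0.83209293, -0.83804425, -0.26582476]), 'wrist_torque': array([ 0.01569954, -0.01292818,  0.03959597]), 'grasp_force': 0.0, 'gripper_width': 85.31731182157999} 18.700000000000003
[[-4.00000e-03 -9.98000e-01  6.60000e-02  3.89404e+02]
 [-1.00000e+00  5.00000e-03  6.00000e-03  5.00140e+01]
 [-6.00000e-03 -6.60000e-02 -9.98000e-01  1.41528e+03]
 [ 0.00000e+00  0.00000e+00  0.00000e+00  1.00000e+00]] [[ 7.00000e-01 -4.94000e-01  5.16000e-01 -1.71658e+02]
 [-7.14000e-01 -4.70000e-01  5.19000e-01 -6.10583e+02]
 [-1.40000e-02 -7.32000e-01 -6.82000e-01  9.67029e+02]
 [ 0.00000e+00  0.00000e+00  0.00000e+00  1.00000e+00]]
```

View pics/top0.png

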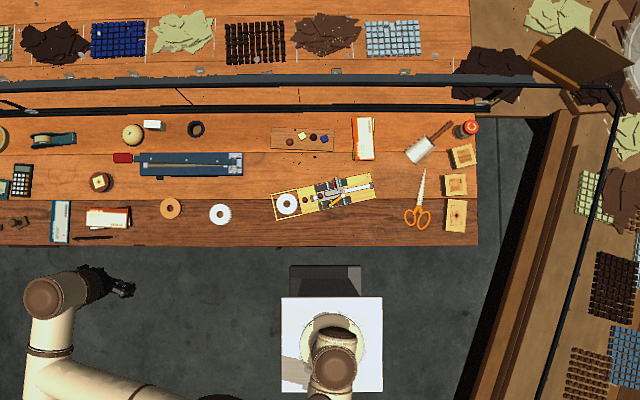

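View pics/scene0.png

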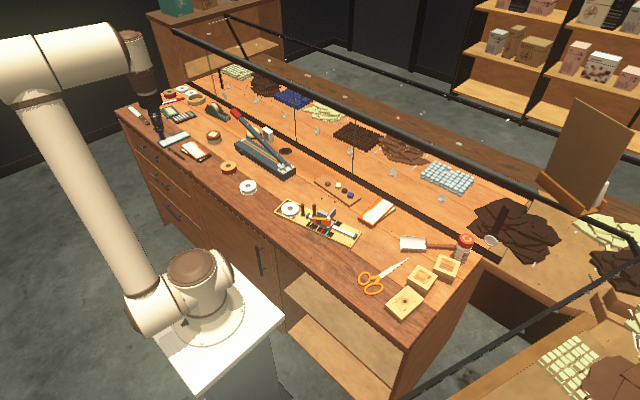

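```bash
python3 - <<'E'
from h import *
a=cv2.imread('pics/top0.png'); b=cv2.imread('pics/scene0.png')
c=cv2.resize(a[160:235,150:390],(800,250),interpolation=cv2.INTER_CUBIC)
e=cv2.resize(b[150:250,210:370],(560,350),interpolation=cv2.INTER_CUBIC)
o=np.zeros((600,800,3),np.uint8);o[:250]=c;o[250:,:560]=e;cv2.imwrite('pics/c1.png',o)
d=dict(np.load('pics/top0.npz'));T=d['extrinsics']
for n,u,v in [('seat',287,204),('out',372,182),('sp1',170,208),('sp2',219,214)]: print(n,pt(d,u,v,T),onz(d,u,v,T,12))
E
```

```text
seat [443.51590968 137.11600311   1.34344629] [443.10807751 136.45953133  12.        ]
out [ 511.86868598 -132.47241692    5.33069344] [ 511.28940551 -131.60922501   12.        ]
sp1 [431.94378857 511.56080338   3.17867119] [431.67804322 508.67754093  12.        ]
sp2 [412.51536352 353.3417924    2.24163346] [412.35575623 351.24702527  12.        ]
```

View pics/c1.png

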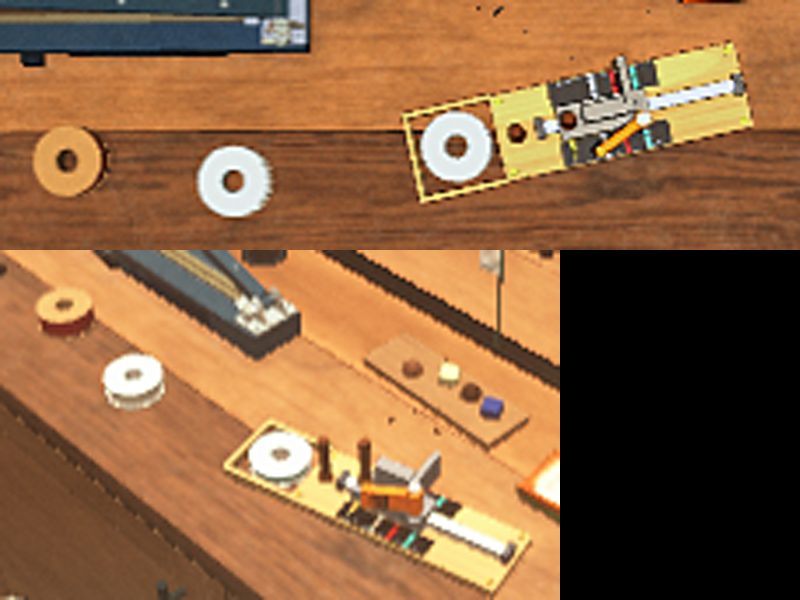

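The seat spool has white flanges, so its colour is not settled: cream or turquoise. The red spool is at the far left. I'll go over the jig for a close look.

Request:
jog_arm(
  plan=[
    [85, [0.4, 0.46, 0], [0, 0, 0]],
    [85, [0.82, 0.93, 0], [0, 0, 0]],
    [85, [0.82, 0.93, 0], [0, 0, 0]],
  ],
)

```text
clock: 0.48
position: [280.8, 455.7, 231.3]
ee_rot: [0.98, -0.198, -0.0, 0.001]
contact_force: [-0.6, -0.2, 0.9]
gripper_width: 85.1
grasp_force: 0.0
```

Request:
jog_arm(
  plan=[
    [85, [0.4, 0.46, 0], [0, 0, 0]],
    [85, [0.82, 0.93, 0], [0, 0, 0]],
    [85, [0.82, 0.93, 0], [0, 0, 0]],
  ],
)

```text
clock: 0.85
position: [320.6, 339.4, 231.4]
ee_rot: [0.98, -0.198, -0.0, 0.0]
contact_force: [-0.3, -0.3, 0.2]
gripper_width: 84.9
grasp_force: 0.0
```

Request:
jog_arm(
  plan=[
    [85, [0.4, 0.46, 0], [0, 0, 0]],
    [85, [0.82, 0.93, 0], [0, 0, 0]],
    [85, [0.82, 0.93, 0], [0, 0, 0]],
  ],
)

```text
clock: 1.23
position: [360.7, 222.8, 231.3]
ee_rot: [0.98, -0.198, -0.0, 0.0]
contact_force: [0.3, 1.2, 0.6]
gripper_width: 85.0
grasp_force: 0.0
```

Request:
jog_arm(
  plan=[
    [85, [0.4, 0.46, 0], [0, 0, 0.2]],
    [85, [0.82, 0.93, 0], [0, 0, 0.3]],
    [85, [0.82, 0.93, 0], [0, 0, 0.4]],
    [85, [0.82, 0.93, 0], [0, 0, 0.4]],
  ],
)

```text
clock: 1.72
position: [400.8, 108.1, 231.3]
ee_rot: [0.919, -0.395, 0.0, -0.0]
contact_force: [0.4, 0.2, 0.2]
gripper_width: 85.0
grasp_force: 0.0
```

```bash
python3 - <<'E'
from h import *
s=read_state();print(s)
d=save('wrist','w1');np.savez('pics/w1s.npz',p=s['position'],q=s['ee_rot']);print(np.round(d['tool_from_camera'],3),d['intrinsics'])
E
```

```text
{'clock': 1.725, 'joints': array([ 6.58703493e-01,  1.72269646e-02, -4.67151243e-01,  1.30646691e-05,
       -1.08603523e+00,  9.93523257e-02]), 'joint_vel': array([ 0.02895467, -0.00322454, -0.00193109,  0.0002234 , -0.00305841,
        0.03016283]), 'joint_efforts': array([-6.19612578e-01, -1.90443867e+01,  1.78526902e+01,  3.98818552e+00,
       -1.45731226e-02, -1.70731056e-01]), 'position': array([400.7837704 , 108.13682769, 231.30342684]), 'ee_rot': array([ 9.18562815e-01, -3.95274991e-01,  9.78005956e-05, -1.64681115e-04]), 'contact_force': array([0.43392135, 0.19669387, 0.21381904]), 'wrist_torque': array([ 0.00219941, -0.00588347,  0.03337581]), 'grasp_force': 0.0, 'gripper_width': 85.03088107465261}
[[ 1.00000e-03 -9.58000e-01 -2.85000e-01  7.30820e+01]
 [ 1.00000e+00  0.00000e+00  1.00000e-03  7.85000e-01]
 [-1.00000e-03 -2.85000e-01  9.58000e-01 -1.42121e+02]
 [ 0.00000e+00  0.00000e+00  0.00000e+00  1.00000e+00]] [[351.16074741   0.         319.13301816]
 [  0.         351.16074741 206.60194961]
 [  0.           0.           1.        ]]
```

View pics/w1.png

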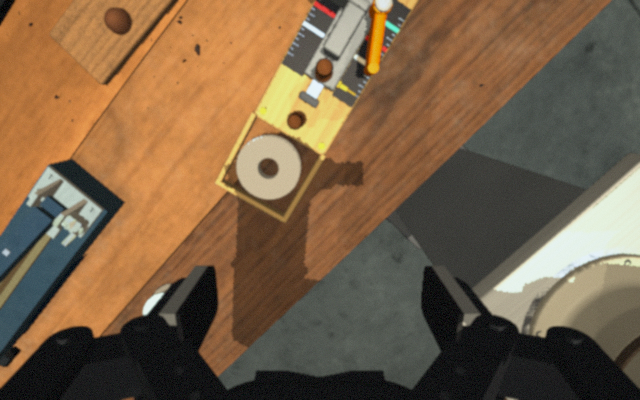

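```bash
cat >> h.py <<'E'
from scipy.spatial.transform import Rotation as R
def TW(f):
    d=dict(np.load(f'pics/{f}.npz')); s=np.load(f'pics/{f}s.npz'); M=np.eye(4); M[:3,:3]=R.from_quat(s['q']).as_matrix(); M[:3,3]=s['p']
    return d, M@d['tool_from_camera']
def wshot(f):
    s=read_state(); d=save('wrist',f); np.savez(f'pics/{f}s.npz',p=s['position'],q=s['ee_rot']); return s
E
python3 - <<'E'
from h import *
d,T=TW('w1')
for u,v in [(250,168),(288,175),(270,148),(268,188),(268,167),(256,114),(218,183),(284,220),(275,90),(305,140),(295,119),(325,67)]: print(u,v,np.round(pt(d,u,v,T),1))
t=dict(np.load('pics/top0.npz'));
for u,v in [(282,204),(293,203),(287,198),(287,210),(213,214),(226,214),(219,208),(164,208),(176,208)]: print('top',u,v,np.round(pt(t,u,v,t['extrinsics']),1))
b=dict(np.load('pics/scene0.npz'))
im=cv2.imread('pics/scene0.png'); c=im[190:240,270:345]; cc=im[175:205,230:270]
o=np.zeros((600,800,3),np.uint8); o[:533]=cv2.resize(c,(800,533),interpolation=cv2.INTER_NEAREST); o[:240,:320]=cv2.resize(cc,(320,240),interpolation=cv2.INTER_NEAREST)
o[:,:]=o; o2=cv2.resize(im[190:225,225:315],(800,311),interpolation=cv2.INTER_NEAREST)
cv2.imwrite('pics/c2.png',cv2.resize(im[175:230,230:310],(800,550),interpolation=cv2.INTER_CUBIC))
E
```

```text
250 168 [457.5 150.4  16.2]
288 175 [424.1 129.   15.8]
270 148 [456.  120.9  15.9]
268 188 [430.  153.8  15.5]
268 167 [444.4 140.7  -0.5]
256 114 [488.7 105.8  12. ]
218 183 [471.8 186.5  13.6]
284 220 [393.8 169.4  13. ]
275 90 [490.1  75.6  11.8]
305 140 [435.5  91.1  11. ]
295 119 [455.9  78.2  69.1]
325 67 [465.   32.6  91.4]
top 282 204 [443.  152.   15.2]
top 293 203 [446.  117.4  16. ]
top 287 198 [461.7 136.1  17.6]
top 287 210 [424.1 136.2  16.6]
top 213 214 [412.2 368.   22.5]
top 226 214 [412.1 327.   21.9]
top 219 208 [430.9 349.   23. ]
top 164 208 [431.3 523.2  26.4]
top 176 208 [431.3 485.3  24.8]
```

View pics/c2.png

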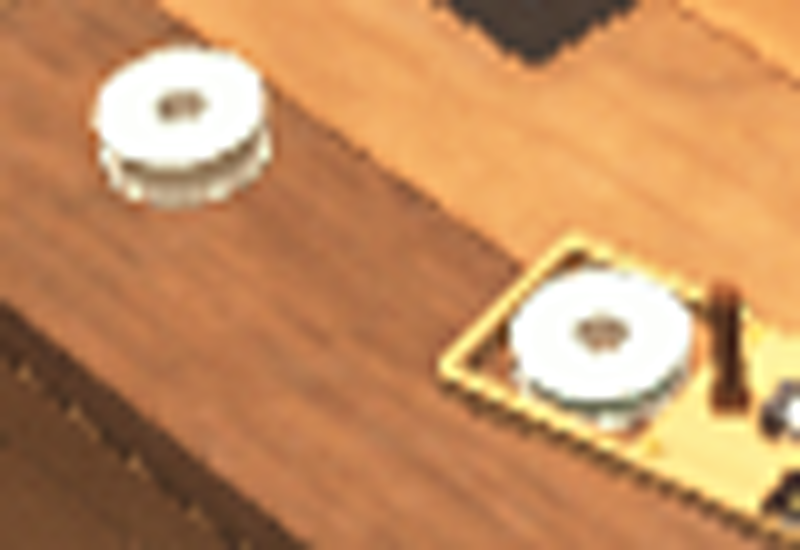

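Turquoise edge, height 16 mm: the seat spool is turquoise → joint 0.070. Peg distances fit (leg home). Next I turn square to the board and look over the leg.

Request:
jog_arm(
  plan=[
    [85, [0.4, 0.1, 0], [0, 0, 0.17]],
    [85, [0.8, 0.2, 0], [0, 0, 0.34]],
    [85, [1.0, 0.24, 0], [0, 0, 0.52]],
    [85, [1.0, 0.24, 0], [0, 0, 0.52]],
  ],
)

```text
clock: 2.28
position: [452.0, 18.9, 231.0]
ee_rot: [0.779, -0.627, -0.0, 0.0]
contact_force: [0.6, 0.3, 0.1]
gripper_width: 84.8
grasp_force: 0.0
```

Request:
jog_arm(
  plan=[
    [85, [0.25, -0.17, 0.1], [0, 0, 0]],
    [85, [0.25, -0.17, 0.1], [0, 0, 0]],
    [85, [0.25, -0.17, 0.1], [0, 0, 0]],
  ],
)

```text
clock: 2.65
position: [472.9, -1.5, 221.3]
ee_rot: [0.779, -0.627, -0.0, 0.0]
contact_force: [-0.9, -0.3, -0.5]
gripper_width: 85.2
grasp_force: 0.0
```

```bash
python3 - <<'E'
from h import *
s=wshot('w2');print(s['position'],s['ee_rot'],s['joints'])
im=cv2.imread('pics/w2.png');cv2.imwrite('pics/w2b.png',im)
E
```

```text
[472.85904716  -1.48083939 221.2918479 ] [ 7.79121688e-01 -6.26872682e-01 -1.70172153e-04  8.47452816e-05] [ 3.41463919e-01  1.32502757e-01 -3.65614324e-01 -2.28741350e-04
 -1.07300201e+00 -1.25623960e-01]
```

View pics/w2.png

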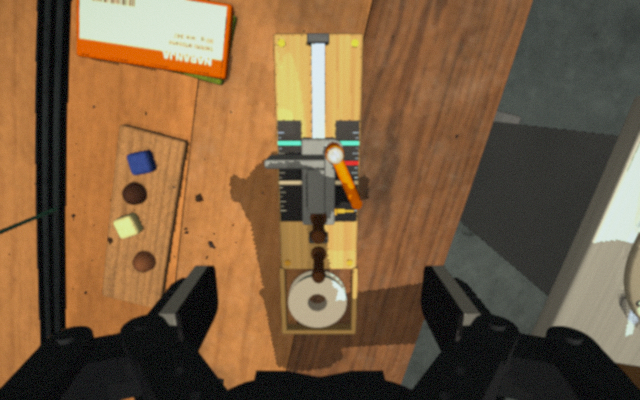

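```bash
python3 - <<'E'
from h import *
d,T=TW('w2')
def show(n,u,v,z=None): print(n,np.round(pt(d,u,v,T),1), None if z is None else np.round(onz(d,u,v,T,z)[:2],1))
show('oc+',275,35,12);show('oc-',362,35,12);show('turq+',288,143,12);show('turq-',348,143,12)
show('cream+',288,183,12);show('red-',352,163,12)
show('wing',275,163,68);show('wing',295,163,68);show('plate',310,170,70);show('plate',318,160,70);show('shaft',335,155,68);show('tip',356,203,68);show('lev',346,180,68)
show('peg',318,241,92);show('fpeg',318,277,70);show('spool',335,300,16)
im=cv2.imread('pics/w2.png')[110:260,240:400]
cv2.imwrite('pics/c3.png',cv2.resize(im,(640,600),interpolation=cv2.INTER_CUBIC))
E
```

```text
oc+ [ 540.7 -123.8   10.7] [ 540.5 -123.6]
oc- [ 462.2 -141.2    9.9] [ 462.3 -140.8]
turq+ [509.8 -29.   12.1] [509.8 -29. ]
turq- [451.7 -41.8  12.4] [451.6 -41.8]
cream+ [502.   10.8  12.1] [502.   10.9]
red- [443.  -23.2  11.9] [443.  -23.2]
wing [514.  -17.1  67.1] [513.9 -17.2]
wing [497.4 -20.7  67.3] [497.4 -20.8]
plate [483.7 -17.9  68.9] [483.7 -18.1]
plate [478.8 -27.3  66.9] [478.9 -27.8]
shaft [466.1 -35.3  72.5] [465.8 -34.7]
tip [438.    2.7  66.3] [438.3   2.3]
lev [451.5 -15.5  66.5] [451.7 -15.8]
peg [465.1  35.5  90.2] [465.2  34.8]
fpeg [455.5  79.1  69.1] [455.6  78.7]
spool [424.7 130.8  15.7] [424.8 130.7]
```

View pics/c3.png

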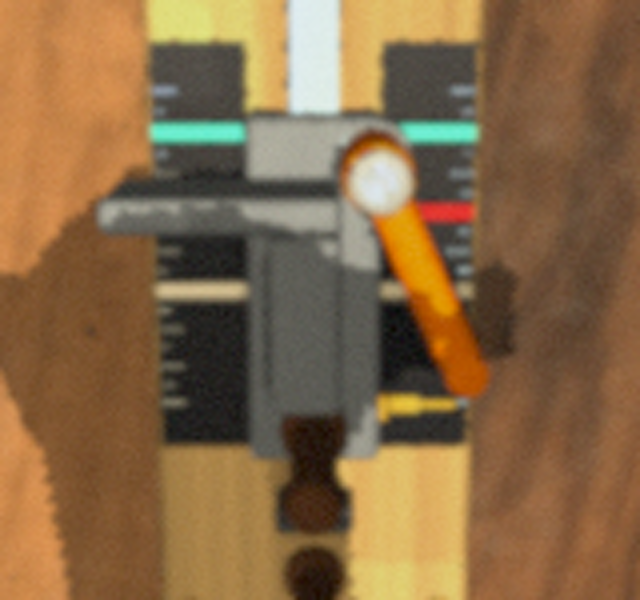

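Picture shows: turquoise lines at row 143 (crop row 132), brass pointer at the crop's (420,404), lever open with its tip to the right, leg home. Measured points fit the board frame: O≈(475,-11.5), yaw 12.35°, tool already square. Descending with +x finger inward of the wing.

Request:
jog_arm(
  plan=[
    [85, [-0.04, 0.12, 0.3], [0, 0, 0]],
    [85, [-0.04, 0.12, 0.7], [0, 0, 0]],
    [85, [-0.04, 0.12, 1.0], [0, 0, 0]],
    [85, [-0.04, 0.12, 1.0], [0, 0, 0]],
  ],
)

```text
clock: 3.2
position: [459.0, -1.0, 120.1]
ee_rot: [0.779, -0.627, -0.001, 0.002]
contact_force: [0.1, 0.6, -0.1]
gripper_width: 85.2
grasp_force: 0.0
```

Request:
jog_arm(
  plan=[
    [85, [0, 0, 0.2], [0, 0, 0]],
    [85, [0, 0, 0.4], [0, 0, 0]],
    [85, [0, 0, 0.6], [0, 0, 0]],
    [85, [0, 0, 0.75], [0, 0, 0]],
    [85, [0, 0, 0.83], [0, 0, 0]],
    [85, [0, 0, 0.83], [0, 0, 0]],
    [85, [0, 0, 0.83], [0, 0, 0]],
  ],
)

```text
clock: 4.08
position: [461.4, -0.9, 39.2]
ee_rot: [0.778, -0.628, 0.001, -0.001]
contact_force: [-0.1, -0.6, 0.6]
gripper_width: 84.8
grasp_force: 0.0
```

Request:
jog_arm(
  plan=[
    [85, [0.08, 0, 0], [0, 0, 0]],
    [85, [0.16, 0, 0], [0, 0, 0]],
    [85, [0.24, 0, 0], [0, 0, 0]],
    [85, [0.32, 0, 0], [0, 0, 0]],
    [85, [0.42, 0, 0], [0, 0, 0]],
    [85, [0.52, 0, 0], [0, 0, 0]],
    [85, [0.62, 0, 0], [0, 0, 0]],
    [85, [0.71, 0, 0], [0, 0, 0]],
    [85, [0.76, 0, 0], [0, 0, 0]],
    [85, [0.76, 0, 0], [0, 0, 0]],
  ],
)

```text
clock: 5.32
position: [476.2, -76.0, 38.0]
ee_rot: [0.778, -0.628, -0.0, 0.0]
contact_force: [0.2, 2.5, 0.6]
gripper_width: 84.9
grasp_force: 1.2
```

```bash
python3 - <<'E'
from h import *
s=wshot('w3');print(s['position'],s['ee_rot'],s['contact_force'])
im=cv2.imread('pics/w3.png');cv2.imwrite('pics/c4.png',cv2.resize(im[60:360,160:480],(640,600),interpolation=cv2.INTER_CUBIC))
E
```

```text
[476.19022067 -76.01653793  38.02948818] [ 7.77837901e-01 -6.28464700e-01 -3.90384388e-04  4.10519491e-04] [0.19706599 2.46282909 0.63649177]
```

View pics/c4.png

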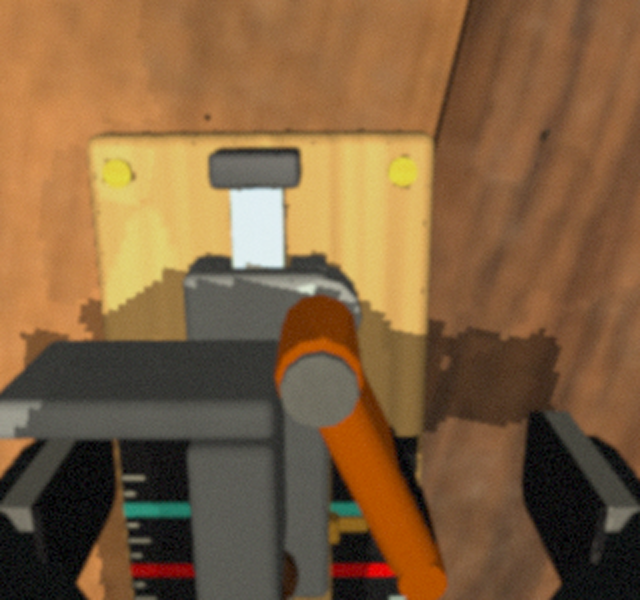

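```bash
python3 - <<'E'
from h import *
d,T=TW('w3'); ey=np.array([-np.sin(np.radians(12.35)),np.cos(np.radians(12.35))])
f=lambda u,v,z:(onz(d,160+u/2,60+v/2,T,z)[:2]-[475,-11.5])@ey
print('turq',f(345,509,12),f(155,510,12),'red',f(365,570,12),f(150,570,12),'ptr',f(350,527,14),'tcp',(read_state()['position'][:2]-[475,-11.5])@ey)
im=d['img'].astype(int)
for c in range(331,341,2): print(c,[tuple(im[r,c]) for r in range(308,334,1)])
E
```

```text
turq -24.535894400875915 -24.302924592604565 red -4.3332885253227795 -4.415311619306388 ptr -20.119489890550682 tcp -63.07717118562266
331 [(np.int64(20), np.int64(19), np.int64(19)), (np.int64(11), np.int64(16), np.int64(15)), (np.int64(23), np.int64(46), np.int64(43)), (np.int64(30), np.int64(86), np.int64(70)), (np.int64(38), np.int64(115), np.int64(97)), (np.int64(38), np.int64(123), np.int64(104)), (np.int64(39), np.int64(122), np.int64(103)), (np.int64(29), np.int64(122), np.int64(101)), (np.int64(44), np.int64(122), np.int64(101)), (np.int64(56), np.int64(106), np.int64(83)), (np.int64(89), np.int64(87), np.int64(56)), (np.int64(121), np.int64(89), np.int64(33)), (np.int64(136), np.int64(99), np.int64(36)), (np.int64(137), np.int64(98), np.int64(32)), (np.int64(136), np.int64(95), np.int64(31)), (np.int64(139), np.int64(102), np.int64(33)), (np.int64(129), np.int64(93), np.int64(27)), (np.int64(108), np.int64(76), np.int64(31)), (np.int64(66), np.int64(47), np.int64(18)), (np.int64(33), np.int64(25), np.int64(17)), (np.int64(22), np.int64(17), np.int64(18)), (np.int64(27), np.
[... 4150 characters left out ...]
4(90), np.int64(86), np.int64(53)), (np.int64(119), np.int64(89), np.int64(33)), (np.int64(139), np.int64(101), np.int64(37)), (np.int64(142), np.int64(100), np.int64(36)), (np.int64(139), np.int64(98), np.int64(35)), (np.int64(137), np.int64(96), np.int64(28)), (np.int64(131), np.int64(95), np.int64(27)), (np.int64(103), np.int64(72), np.int64(24)), (np.int64(58), np.int64(42), np.int64(13)), (np.int64(28), np.int64(24), np.int64(18)), (np.int64(17), np.int64(13), np.int64(19)), (np.int64(16), np.int64(18), np.int64(15)), (np.int64(8), np.int64(3), np.int64(6)), (np.int64(13), np.int64(14), np.int64(9)), (np.int64(23), np.int64(17), np.int64(10)), (np.int64(21), np.int64(12), np.int64(16))]
```

Pointer sits at crop (350,525), 4.3 mm short of the turquoise line at (345,509); the lever is still open and both fingers are clear. Correcting by 4.5 mm.

Request:
jog_arm(
  plan=[
    [85, [0.025, -0.02, 0], [0, 0, 0]],
    [85, [0.045, -0.03, 0], [0, 0, 0]],
    [85, [0.045, -0.03, 0], [0, 0, 0]],
    [85, [0.045, -0.03, 0], [0, 0, 0]],
  ],
)

```text
clock: 5.88
position: [479.8, -79.4, 37.9]
ee_rot: [0.778, -0.628, -0.001, 0.001]
contact_force: [-1.7, 2.2, -0.9]
gripper_width: 85.0
grasp_force: 1.2
```

```bash
cat > chk.py <<'E'
import sys
from h import *
f=sys.argv[1]; s=wshot(f); d,T=TW(f); im=d['img'].astype(int); ey=np.array([-np.sin(np.radians(12.35)),np.cos(np.radians(12.35))])
print(s['position'],s['contact_force'],'tcp xy',(s['position'][:2]-[475,-11.5])@np.array([[ey[1],ey[0]],[-ey[0],ey[1]]]))
r,g,b=im[...,0],im[...,1],im[...,2]
tq=(b>70)&(g>r+45); br=(r>85)&(b<60)&(r-g>25)&(r-g<60)
H=lambda u,v,z:(onz(d,u,v,T,z)[:2]-[475,-11.5])@ey
for n,m,z in (('turq',tq,12),('brass',br,14)):
  for c in (225,235,245,327,329,331,333,335,338,342,346):
    v=np.where(m[280:345,c])[0]+280
    if len(v): print(n,c,v.min(),v.max(),round(H(c,v.mean(),z),1))
cv2.imwrite('pics/%sc.png'%f,cv2.resize(d['img'][60:360,160:480,::-1],(640,600),interpolation=cv2.INTER_CUBIC))
E
python3 chk.py w4
```

```text
[479.79718566 -79.4250198   37.86620656] [-1.73485628  2.15194463 -0.92200848] tcp xy [ -9.84182739 -67.37922334]
turq 235 318 324 -24.6
turq 245 318 324 -24.6
brass 225 284 344 -24.4
brass 235 284 284 -48.8
brass 245 284 284 -48.8
brass 329 280 281 -50.8
brass 331 283 330 -29.2
brass 333 288 331 -24.9
brass 335 292 325 -27.7
brass 338 298 325 -27.2
brass 342 305 325 -27.6
brass 346 313 325 -26.6
```

Request:
jog_arm(
  plan=[
    [75, [0, -0.01, 0], [0, 0, 0]],
    [65, [0, -0.02, 0], [0, 0, 0]],
    [57, [0, -0.03, 0], [0, 0, 0]],
    [50, [0, -0.04, 0], [0, 0, 0]],
    [44, [0, -0.05, 0], [0, 0, 0]],
    [44, [0, -0.053, 0], [0, 0, 0]],
    [44, [0, -0.053, 0], [0, 0, 0]],
    [44, [0, -0.053, 0], [0, 0, 0]],
  ],
)

```text
clock: 6.92
position: [484.7, -78.4, 38.0]
ee_rot: [0.778, -0.628, -0.001, 0.001]
contact_force: [-3.0, 1.5, 2.7]
gripper_width: 44.2
grasp_force: 1.8
```

```bash
python3 chk.py w5
```

```text
[484.73463022 -78.3682107   38.02639555] [-2.9871375   1.50437749  2.68735403] tcp xy [ -4.79260533 -67.4029047 ]
brass 225 280 283 -50.3
brass 338 283 286 -48.4
brass 342 299 330 -24.6
brass 346 313 326 -26.2
```

View pics/w5c.png

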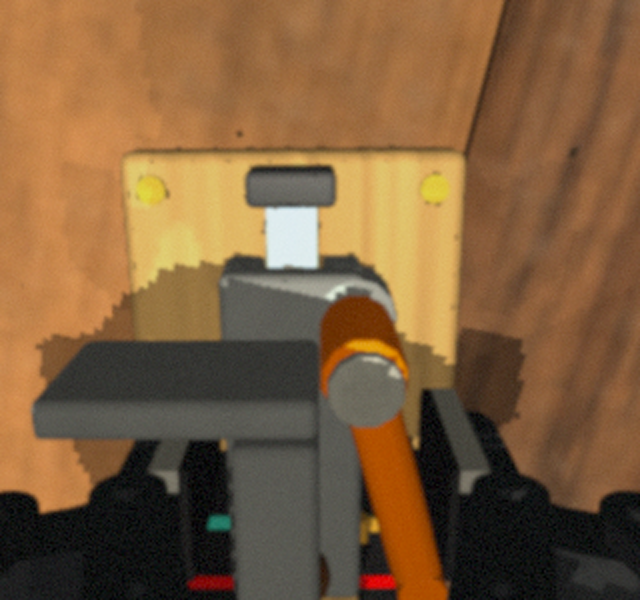

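Pointer (372,528) covers the turquoise line (left half at (218,523)); wing contact kept. Squeezing shut.

Request:
jog_arm(
  plan=[
    [41, [0, 0.002, 0], [0, 0, 0]],
    [38, [0, 0.002, 0], [0, 0, 0]],
    [35, [0, 0.002, 0], [0, 0, 0]],
    [32, [0, 0.002, 0], [0, 0, 0]],
    [29, [0, 0.002, 0], [0, 0, 0]],
    [25, [0, 0.002, 0], [0, 0, 0]],
    [20, [0, 0.002, 0], [0, 0, 0]],
    [20, [0, 0.002, 0], [0, 0, 0]],
    [20, [0, 0.002, 0], [0, 0, 0]],
  ],
)

```text
clock: 8.1
position: [486.5, -77.6, 38.8]
ee_rot: [0.778, -0.628, 0.0, -0.001]
contact_force: [-0.7, 6.7, 3.0]
gripper_width: 27.0
grasp_force: 60.4
```

```bash
python3 chk.py w6
```

```text
[486.54702445 -77.62062751  38.84974289] [-0.71396573  6.68214545  2.96704923] tcp xy [ -2.86225588 -67.06026131]
brass 225 280 308 -41.8
brass 235 280 298 -44.9
brass 245 283 283 -48.5
brass 331 280 344 -30.7
```

View pics/w6c.png

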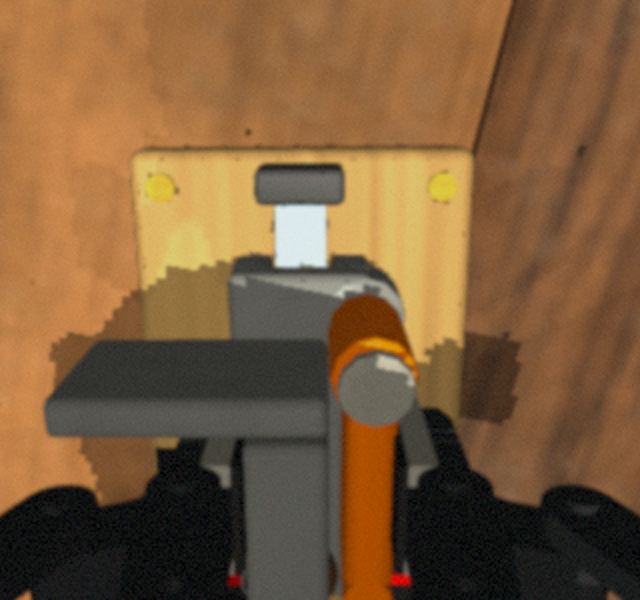

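The lever lies parallel to the plate, pinched at 60 N, and the leg has moved about 0.3 mm. I'll check that it holds.

Request:
jog_arm(
  plan=[
    [20, [0, 0, 0], [0, 0, 0]],
    [20, [0, 0, 0], [0, 0, 0]],
    [20, [0, 0, 0], [0, 0, 0]],
    [20, [0, 0, 0], [0, 0, 0]],
    [20, [0, 0, 0], [0, 0, 0]],
    [20, [0, 0, 0], [0, 0, 0]],
    [20, [0, 0, 0], [0, 0, 0]],
    [20, [0, 0, 0], [0, 0, 0]],
  ],
)

```text
clock: 9.15
position: [486.5, -77.6, 38.8]
ee_rot: [0.778, -0.628, 0.0, -0.001]
contact_force: [-1.1, 6.1, 3.7]
gripper_width: 27.2
grasp_force: 60.4
```

```bash
python3 chk.py w7 | head -1; python3 - <<'E'
from h import *
a,_=TW('w6');b,_=TW('w7')
print(cv2.phaseCorrelate(a['img'][60:300,200:400].mean(2).astype(np.float32),b['img'][60:300,200:400].mean(2).astype(np.float32)))
# leg shift vs board between w5 and w7 : wing front edge & red line
for f in ('w5','w6','w7'):
    d,T=TW(f); im=d['img'].astype(int); m=(im[...,0]>120)&(im[...,1]<60)&(im[...,2]<70)
    ys,xs=np.where(m[320:360,260:370]); ey=np.array([-np.sin(np.radians(12.35)),np.cos(np.radians(12.35))])
    g=im[240:300,215,:].sum(1)
    print(f,ys.mean()+320,(onz(d,xs.mean()+260,ys.mean()+320,T,12)[:2]-[475,-11.5])@ey, 240+np.argmin(np.diff(g)))
E
```

```text
[486.52527793 -77.60109024  38.83334549] [-1.11380548  6.06718359  3.67994352] tcp xy [ -2.87932048 -67.03652494]
((0.024327625798036934, -0.0283015977829848), 1.0845767618815103)
w5 350.1741293532338 -4.956128579397847 297
w6 344.704347826087 -7.712634199437893 253
w7 344.26612903225805 -8.008192092941977 290
```

```bash
python3 -c "from bench import *; print(job_done())"
```

```text
the job is handed in; nothing more can be done
None
```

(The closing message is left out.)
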